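# Lock the length stop against a sample block

## Robot

A 6-joint arm with a two-finger parallel gripper is mounted at the origin on a cart in front of the work surface, level with it; the furniture and walls round the work are solid. World frame = base frame: x ahead of the robot, y to its left, z up, the work surface at z = 0. Lengths are in mm, angles in rad, forces in N, time in s.
With the tool pointing down it reaches from about 350 to 875 mm from the base axis. Payload 4.2 kg.
Tool frame: the origin (TCP) lies on the mounting face of the last link; the fingertips stand 173 mm ahead of it and the grasp point (between the pads) lies 155 mm ahead of it; z points along the fingers, y is the line along which they close (so a half turn about z gives the same grasp; the last joint's range is limited). The gripper opens to 85 mm and grips with 20 to 120 N. Pads are 22 mm wide; open, the fingers measure 114 mm over their backs; the gripper's body (76 mm by 85 mm) begins 54 mm behind the grasp point. The pads swing forward as they close: fully open they stand 13 mm farther back than shut.
Start: joints at [1.445, 0.385, 0.008, 0, -1.194, -0.259], TCP at [234.575, 579.288, 404.712] pointing down, gripper open.
Joint ranges: [-3.14, 3.14], [-1.21, 2.06], [-1.07, 1.41], [-3.16, 2.05], [-2.99, -0.16], [-3.1, 3.1]. Speed limits (rad/s): [2.79, 2.79, 3.14, 3.14, 3.14, 3.14].

## Interface

Orientations are given as a unit quaternion [x, y, z, w].
In Python, from bench import arm gives the robot as it stands.
- The arm moves only by the tool carry_out, never from a script. Its argument "rows" is a list of rows, each a list of 7 numbers: the shift along the tool's x, y, z as a fraction of full scale, then the turn, a rotation vector about the tool's x, y, z as a fraction of full scale, then the opening, from -1 (shut) to 1 (fully open). A call has 1 to 12 rows; each row is the pose to reach, as a shift and turn from the pose commanded when the call began, along the tool's axes at that moment, turning the shorter way round; what a row does not reach only later rows make up. Full scale, the value 1, is 20 cm for a shift and pi rad for a turn. A row lasts 1/8 s, in which the tool goes at most 62.5 mm and 10.7 degrees, less where a joint would pass 70% of its speed; a pose out of reach is approached as far as the arm can. A call with a number of a shift or a turn outside -1 to 1 is refused whole. A call with a gripper value outside its range is refused whole. The fingers move at their own pace and stop on an object; the grip force is fixed at half the most. Time passes only in rows, so rows that repeat a pose let the fingers close. It gives the time, the measured TCP pose, the force, the opening and the grip force at its end, in the units of the state.
- arm.read_state(): the state, without advancing time (a new reading comes with each control period).
- arm.get_image(name): name is "scene" or "top"; returns (picture, depth): 384x512x3 uint8, red, green, blue; 384x512 float32, mm along the optical axis (not along the pixel's ray), 0 where there is no reading.
- arm.calibration(name): a dict with "mtx" (3x3 intrinsics, pixels), "k1" (the pictures are not rectified: a ray, as slopes to the right and down, at radius r is drawn at 1 + k1 r^2 times it, then the intrinsics apply), "cam_to_world" (4x4, takes a point from camera to world coordinates). Camera axes: x right, y up, looking along -z (the intrinsics and any distortion apply to the point x, -y, -z); pixel columns grow to the right and rows downward; lengths in mm; the calibration is good to about 2 mm. A picture is of the moment at which its call begins. calibration takes no time and is no camera call.
- arm.job_done(): hands the job in; it is judged then, once.
The state is a dict: "clock": time; "joints": joint angles; "joint_vel": joint speeds; "joint_efforts": joint torques, N m; "position": TCP position; "ee_rot": TCP orientation; "contact_force": force on the tool from outside, world axes, zero at the start; "wrist_torque": the same for the moment, N m; "gripper_width": finger opening in mm; "grasp_force": force on a finger pad.
Only numpy, scipy, OpenCV 4.12 (cv2) and the standard library are available. Lean on these libraries where they do the work, as an engineer would, in place of code of your own. Each camera call takes 0.05 s, during which the arm holds its last target. There are 200 camera calls.

## Task

Set up the stop jig from the sample block: take the wooden block out of its cradle, set it down on the bench and take it again by its ends, and lower it flat into the jig's channel, long side along the rail, without dropping it. With the red cam lever still open, slide the blue stop along the rail until the block is snug between the blue stop and the fixed end stop, then flip the lever over all the way so that the stop is clamped there. Leave the other things on the bench where they are.

Things in the scene. Friction and masses are not known exactly. Their poses are not given: they have to be found in the camera images.
- jig: stop jig fixed to the bench; origin on the bench under the channel's middle; y along the rail to the fixed end stop, x across, z up. Plywood base x -55..67, y -117..123, 12 mm thick (its top is the channel floor). Channel 52 mm wide, x -26..26, between a pale wooden ledge (x -38..-26) and aluminium rail (x 26..56), both 52 mm high. End stop face at y = +100, 50 mm high
- seat (a point): where the block's centre ends up in the jig: 66 mm along the jig's y from its origin, 26 mm above the bench; axes as the jig. The channel walls stand 12 mm above the seated block, so a block pinched by its long sides cannot be lowered in; pinched by its ends it can (leave finger room to both stops, then the blue stop pushes it home)
- stop (a joint): slide of the blue stop along the jig's +y, m. Its stop face is at jig y = -0.065 + value; starts at 0 to 0.03, travels to 0.14; about 0.097 when the 68 mm block is snug against the end stop. Unclamped it needs about 5 N and stays where left; clamped, three times that and more
- stop_face (a point): on the stop face (+y face) of the blue stop, mid-channel, 45 mm above the bench. The blue foot is 44 mm wide in x, 20 mm thick (towards -y), 15 to 75 mm above the bench; push it from behind (-y side, nothing else stands in the channel there) or pinch its top across 20 mm. A dark saddle with cam bracket sits beside it on the rail, 84 mm high, 0 to 44 mm behind the face
- lever (a joint): swing of the red cam lever, rad: 0 to 0.15 at the start (open, leaning back to +x of the jig, 50 degrees from upright at 0); 2.0 is its end stop (clamped, leaning over the channel, 65 degrees from upright). Turns about the jig's y, over the top towards -x. Stays where left; from about 1.2 rad on the cam bears on the rail and it gets stiffer (about 5 N at the tip)
- lever_hinge (a point): on the lever's pivot axis (parallel to the rail), at the middle of the lever's width, 70 mm above the bench, 41 mm in x from the channel's middle and 29.5 mm behind the stop face
- lever_tip (a point): centre of the round end of the red lever, a 19 mm thick, 16 mm wide (along the rail) roll 80 mm from the hinge; it can be pinched across its 16 mm from above and carried round the arc, or pushed over
- cradle: grey plate 76 x 112 x 6 mm fixed to the bench, with a 52 mm high plywood cheek at each end (at y +-39..51 mm, 64 mm long in x); the block lies between the cheeks, its long side along the cradle's y, about 5 mm from each, so its ends cannot be gripped there; x sides are open. Origin under its centre on the bench
- block_center (a point): centre of the loose wooden block, 40 (x) x 68 (y) x 28 (z) mm, 70 g or so; starts on the cradle's plate (underside 6 mm above the bench)
- e_tape: roll of black tape, diameter 58, 19 mm high, near the cradle; leave alone. Origin: centre of its underside
- marker_red: dark marker with a red end, 123 mm long along its y, 16 mm thick, near the cradle; leave alone. Origin: centre of its underside
- marker_b: white marker with a red cap, 135 mm long along its y, 17 mm thick, near the jig; leave alone. Origin: centre of its underside
- masking_tape: roll of masking tape, diameter 96, 25 mm high; leave alone. Origin: centre of its underside
- pliers: blue pliers, 68 x 170 (y) x 12 mm; leave alone. Origin: centre of its underside
- screwdriver_b: yellow screwdriver, 164 mm long along its y, 26 mm thick; leave alone. Origin: centre of its underside
- staple_gun: grey staple gun lying on the bench, 94 x 179 (y) x 31 mm; leave alone. Origin: centre of its underside
- spring_clamp_a: black spring clamp lying flat, 64 x 123 (y) x 22 mm; leave alone. Origin: centre of its underside
- bench_vice: blue vice at the bench's front edge, fixed: 120 mm wide (y), with its bar from 85 mm in front of its origin (towards the robot) to 72 mm behind, 90 mm high; not used. Origin: under its middle
- drawer_cabinet: cream steel drawer cabinet at the back, fixed, 0.25 m high, long side along y: with its drawers it fills the space from 165 mm in front of its origin (towards the robot) backwards, y +-230 mm; not used, keep the gripper clear of it. Origin: under its middle

How it is judged:
By the outcome, as a careful person would: the job done as asked, in the order asked, and still so for the second after the job is handed in, with the robot touching nothing.
It also fails if it takes over 72 s, if anything falls off the work surface, if the arm or the gripper's body presses on something with over 40 N, if the wrist force passes 120 N, or if a joint passes its speed limit or range.

## Working session

There is one attempt and no reset: what is moved stays moved. The work goes in short steps, Python scripts to look and compute and a tool call to move; the robot and the scene stay as the last step left them, time stands still between calls to the robot, and variables do not carry over. Pictures are saved under pics/ and viewed, at most 10 in all, crops included, and the job is handed in when it is done.

Besides the shell and the picture viewer there is one more tool, called after "Call:" as name([rows], argument=value, ...), one row to a line, values as JSON. carry_out: Moves the arm, as the interface text tells. Its arguments: {"type":"object","properties":{"rows":{"type":"array"}},"required":["rows"]}

```bash
mkdir -p pics; ls; cat > h.py <<'E'
import numpy as np, cv2
from bench import arm
def und(name,uv):
    c=arm.calibration(name);K=np.array(c['mtx']);k=c['k1']
    uv=np.atleast_2d(np.array(uv,float))
    return cv2.undistortPoints(uv.reshape(-1,1,2),K,np.array([k,0,0,0,0.])).reshape(-1,2)
def ray(name,uv):
    T=np.array(arm.calibration(name)['cam_to_world']);p=und(name,uv)
    d=np.c_[p[:,0],-p[:,1],-np.ones(len(p))]@T[:3,:3].T
    return T[:3,3],d
def onz(name,uv,z):
    o,d=ray(name,uv);return o+d*((z-o[2])/d[:,2])[:,None]
def cloud(name,dep):
    h,w=dep.shape;u,v=np.meshgrid(np.arange(w),np.arange(h))
    o,d=ray(name,np.c_[u.ravel(),v.ravel()]);P=o+d*dep.ravel()[:,None]
    P[dep.ravel()<=0]=np.nan
    return P.reshape(h,w,3)
E
python3 - <<'E'
from h import *
np.set_printoptions(precision=3,suppress=True)
for n in('scene','top'):
    im,d=arm.get_image(n);np.save(f'{n}0.npy',d);cv2.imwrite(f'pics/{n}0.png',im[:,:,::-1])
    c=arm.calibration(n);print(n,c['mtx'],c['k1'],np.array(c['cam_to_world']))
a=[cv2.imread(f'pics/{n}0.png') for n in('scene','top')]
s=arm.read_state();print(s)
E
```

```text
pics
scene [[494.861   0.    252.041]
 [  0.    494.861 194.272]
 [  0.      0.      1.   ]] -0.011040018611565075 [[  -0.774    0.49    -0.401  -51.951]
 [  -0.633   -0.588    0.504  664.469]
 [   0.011    0.644    0.765 1338.512]
 [   0.       0.       0.       1.   ]]
top [[366.526   0.    259.047]
 [  0.    366.526 190.952]
 [  0.      0.      1.   ]] -0.021330813678955663 [[   0.011    0.987   -0.161  380.46 ]
 [  -1.       0.012    0.005 -147.668]
 [   0.007    0.161    0.987 1426.728]
 [   0.       0.       0.       1.   ]]
{'clock': 0.1, 'joints': array([ 1.445,  0.385,  0.007, -0.   , -1.194, -0.259]), 'joint_vel': array([-0.   , -0.002,  0.002,  0.002, -0.002, -0.003]), 'joint_efforts': array([ -0.   , -39.332,  18.893,   4.198,  -0.003,   0.   ]), 'position': array([234.512, 579.123, 403.747]), 'ee_rot': array([ 0.982, -0.191, -0.   ,  0.001]), 'contact_force': array([-0.647,  0.69 ,  0.062]), 'wrist_torque': array([ 0.005, -0.032, -0.006]), 'grasp_force': 0.0, 'gripper_width': 85.39591687909103}
```

View pics/scene0.png

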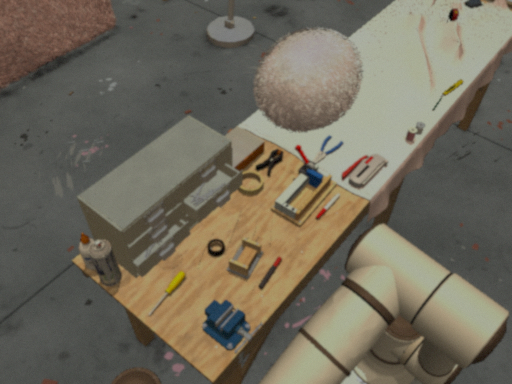

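View pics/top0.png

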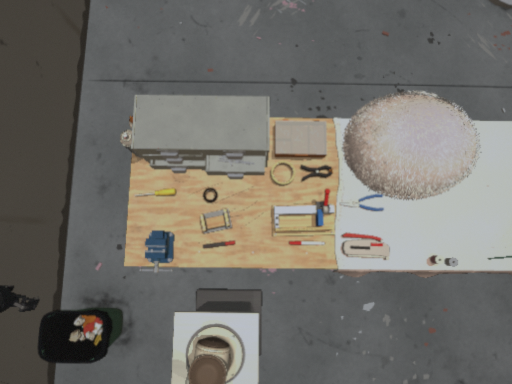

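```bash
python3 - <<'E'
import cv2
a=cv2.imread('pics/top0.png')[180:256,190:350];cv2.imwrite('pics/tc.png',cv2.resize(a,None,fx=5,fy=5,interpolation=cv2.INTER_CUBIC))
a=cv2.imread('pics/scene0.png')[135:285,200:350];cv2.imwrite('pics/sc.png',cv2.resize(a,None,fx=4,fy=4,interpolation=cv2.INTER_CUBIC))
E
```

```text
(no output)
```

View pics/tc.png

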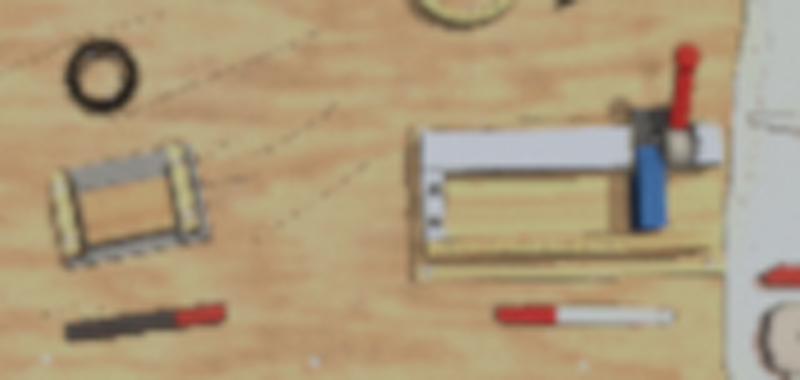

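View pics/sc.png

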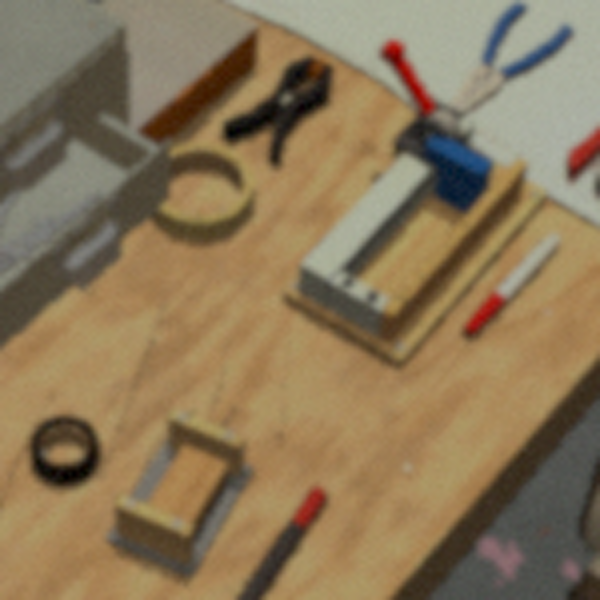

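```bash
python3 - <<'E'
from h import *
np.set_printoptions(precision=1,suppress=True)
for n in('top','scene'):
    d=np.load(f'{n}0.npy');P=cloud(n,d);im=cv2.imread(f'pics/{n}0.png')
    print(n,'bench z',np.nanmedian(P[(abs(P[...,0]-380)<40)&(abs(P[...,1]+180)<60)&(abs(P[...,2])<15)][:,2]))
    hsv=cv2.cvtColor(im,cv2.COLOR_BGR2HSV)
    if n=='top': c=onz(n,[[215,220],[304,218],[319,198],[327,218]],30);print(c)
    cr,jg=onz('top',[[215,220],[304,218]],30)
    Q=P.reshape(-1,3)
    def rect(m,t):
        q=Q[m]
        if len(q)<5: print(t,len(q));return
        r=cv2.minAreaRect(q[:,:2].astype(np.float32));print(t,len(q),np.array(r[0]),np.array(r[1]),round(r[2],1),'z',np.percentile(q[:,2],[5,50,95]))
    nc=np.linalg.norm(Q[:,:2]-cr[:2],axis=1)<70
    rect(nc&(Q[:,2]>43)&(Q[:,2]<60),'cheeks')
    rect(nc&(Q[:,2]>27)&(Q[:,2]<40)&(np.linalg.norm(Q[:,:2]-cr[:2],axis=1)<38),'block')
    nj=(abs(Q[:,0]-jg[0])<110)&(abs(Q[:,1]-jg[1])<170)
    rect(nj&(Q[:,2]>42)&(Q[:,2]<60),'walls')
    H=hsv.reshape(-1,3).astype(int)
    white=(H[:,1]<45)&(H[:,2]>120)
    rect(nj&(Q[:,2]>45)&(Q[:,2]<58)&white,'rail')
    blue=(H[:,0]>98)&(H[:,0]<125)&(H[:,1]>110)
    rect(nj&blue&(Q[:,2]>15),'blue');rect(nj&blue&(Q[:,2]>68),'bluetop')
    red=((H[:,0]<8)|(H[:,0]>172))&(H[:,1]>140)
    m=nj&red&(Q[:,2]>50);rect(m,'lever')
    q=Q[m];q=q[np.argsort(q[:,0])];print(q[::max(1,len(q)//12)])
E
```

```text
top bench z -0.7441875160579912
[[ 494.3   12.3   30. ]
 [ 505.9 -327.2   30. ]
 [ 583.7 -385.8   30. ]
 [ 506.8 -415.3   30. ]]
cheeks 118 [494.6  10.7] [ 62.7 101.9] 12.5 z [46.4 51.5 57.3]
block 187 [489.7  12.6] [39.7 72.5] 11.5 z [29.7 33.8 37.9]
walls 692 [ 513.2 -324.8] [106. 224.] 2.2 z [46.7 52.  57.8]
rail 412 [ 513.8 -325.1] [ 80.1 224. ] 2.7 z [47.3 51.8 56.2]
blue 83 [ 507.  -380.5] [57.5 16.5] 0.2 z [50.8 74.5 78.8]
bluetop 67 [ 507.9 -380.7] [55.8 16. ] 0.2 z [71.  75.  78.9]
lever 59 [ 575.9 -400.8] [51.6 17.1] 4.5 z [ 82.2 112.8 138.5]
[[ 550.  -398.4   83.9]
 [ 553.8 -394.9   83.3]
 [ 556.7 -393.8   89.6]
 [ 560.7 -410.6   59.6]
 [ 563.9 -409.8   64.5]
 [ 566.6 -403.1   99.6]
 [ 572.4 -397.7  109.7]
 [ 575.3 -396.8  115. ]
 [ 579.4 -393.8  111.9]
 [ 584.6 -398.4  126.2]
 [ 586.4 -392.8  137.4]
 [ 590.  -399.8  138.4]
 [ 593.2 -392.4  140. ]
 [ 596.3 -399.   143.4]
 [ 600.9 -400.1  137.7]]
scene bench z -1.5393018320480678
cheeks 180 [489.7  12.7] [ 64.9 108.4] 13.6 z [43.9 50.7 55.4]
block 214 [486.6   6.9] [44.1 67.9] 15.7 z [28.7 33.2 38.2]
walls 734 [ 509.5 -325.6] [110.3 238.1] 2.9 z [44.5 50.8 57.6]
rail 319 [ 508.2 -325.6] [233.3  87.4] 87.2 z [46.5 51.  56. ]
blue 175 [ 509.4 -385.2] [37.9 67.4] 89.0 z [28.2 64.8 78.5]
bluetop 75 [ 505.9 -380.9] [56.9 23.5] 6.5 z [69.1 73.6 80.4]
lever 64 [ 570.7 -394.4] [44.3 33.8] 42.3 z [ 85.6 113.5 140.4]
[[ 549.5 -395.7   93.4]
 [ 552.5 -388.    92.5]
 [ 555.9 -393.1   91.2]
 [ 560.8 -393.7   92.5]
 [ 563.7 -390.1  103.4]
 [ 569.3 -397.1  109.2]
 [ 572.4 -394.6  114. ]
 [ 576.4 -399.8  117.3]
 [ 581.8 -400.4  123.2]
 [ 585.3 -398.   132.4]
 [ 586.6 -392.7  140.5]
 [ 589.2 -390.4  140.6]
 [ 593.  -391.6  127.6]]
```

```bash
cat >> h.py <<'E'
from scipy.spatial.transform import Rotation as R
def plan(p,yaw_y):
    """numbers for a move to TCP p with tool down, closing line at yaw_y deg (world)"""
    s=arm.read_state();r=R.from_quat(s['ee_rot']);q=np.array(s['position'])
    best=None
    for a in (yaw_y,yaw_y+180):
        c,sn=np.cos(np.radians(a)),np.sin(np.radians(a));y=np.array([c,sn,0]);z=np.array([0,0,-1.]);x=np.cross(y,z)
        t=(r.inv()*R.from_matrix(np.c_[x,y,z])).as_rotvec()
        if best is None or np.linalg.norm(t)<np.linalg.norm(best): best=t
    print('now',q.round(1),'j',np.round(s['joints'],2),'w',round(s['gripper_width'],1),'clk',s['clock'])
    print('shift',(r.inv().apply(np.array(p)-q)/200).round(3),'turn',(best/np.pi).round(3),'deg',np.degrees(np.linalg.norm(best)).round(1))
E
python3 - <<'E'
from h import *
np.set_printoptions(precision=1,suppress=True)
for n in('top','scene'):
    d=np.load(f'{n}0.npy');im=cv2.imread(f'pics/{n}0.png')
    h,w=d.shape;u,v=np.meshgrid(np.arange(w),np.arange(h))
    G=onz(n,np.c_[u.ravel(),v.ravel()],52.)   # rays onto wall-top plane
    P=cloud(n,d).reshape(-1,3);H=cv2.cvtColor(im,cv2.COLOR_BGR2HSV).reshape(-1,3).astype(int)
    m=(H[:,1]<50)&(H[:,2]>120)&(abs(P[:,2]-52)<9)&(G[:,0]>525)&(G[:,0]<565)&(abs(G[:,1]+325)<130)
    g=G[m];ys=np.arange(-365,-225,10)
    c=[(y,g[abs(g[:,1]-y)<5,0].min(),g[abs(g[:,1]-y)<5,0].max()) for y in ys if (abs(g[:,1]-y)<5).sum()>2]
    c=np.array(c);print(n,'rail lo',np.polyfit(c[:,0]+325,c[:,1],1).round(4),'hi',np.polyfit(c[:,0]+325,c[:,2],1).round(4),'y ext',np.percentile(g[:,1],[0,1,99,100]))
    e=(H[:,1]<50)&(H[:,2]>100)&(abs(P[:,2]-50)<9)&(G[:,0]>485)&(G[:,0]<515)&(abs(G[:,1]+235)<40)
    print('endstop y',G[e,1].min(),G[e,1].max(),e.sum())
plan([489,11,300],12.7)
E
```

```text
top rail lo [ -0.  526.5] hi [ -0.1 552.5] y ext [-434.7 -434.4 -215.1 -211.3]
endstop y -226.59482277330085 -215.23029219351088 32
scene rail lo [ -0. 527.] hi [ -0.  548.5] y ext [-437.7 -433.4 -211.5 -209.9]
endstop y -224.48610209537617 -209.05318848617583 32
now [234.5 579.1 403.7] j [ 1.4  0.4  0.  -0.  -1.2 -0.3] w 85.4 clk 0.1
shift [2.2 2.2 0.5] turn [ 0.  -0.   0.3] deg 55.2
```

Call:
carry_out([
  [1,1,0,0,0,0,1],
  [1,1,0,0,0,0,1],
  [1,1,0,0,0,0,1],
  [1,1,0,0,0,0,1],
  [1,1,0,0,0,0,1],
])

```text
clock: 0.72
position: [345.2, 316.0, 404.5]
ee_rot: [0.981, -0.192, -0.0, 0.0]
contact_force: [0.2, 0.4, 0.5]
gripper_width: 85.2
grasp_force: 0.0
```

Call:
carry_out([
  [1,1,0,0,0,0,1],
  [1,1,0,0,0,0,1],
  [1,1,0,0,0,0,1],
  [1,1,0,0,0,0,1],
  [1,1,0,0,0,0,1],
])

```text
clock: 1.35
position: [455.5, 55.9, 404.4]
ee_rot: [0.981, -0.193, -0.0, 0.0]
contact_force: [-0.3, 0.3, 1.0]
gripper_width: 85.3
grasp_force: 0.0
```

```bash
python3 - <<'E'
from h import *
plan([489,11,260],12.7)
E
```

```text
now [455.5  55.9 404.4] j [ 0.48  0.1  -0.38 -0.   -1.09  0.71] w 85.3 clk 1.35
shift [0.24  0.144 0.722] turn [0.    0.    0.306] deg 55.1
```

Call:
carry_out([
  [0.24,0.144,0.35,0,0,0.306,1],
  [0.24,0.144,0.5,0,0,0.306,1],
  [0.24,0.144,0.72,0,0,0.306,1],
  [0.24,0.144,0.72,0,0,0.306,1],
  [0.24,0.144,0.72,0,0,0.306,1],
  [0.24,0.144,0.72,0,0,0.306,1],
  [0.24,0.144,0.72,0,0,0.306,1],
])

```text
clock: 2.22
position: [488.8, 13.7, 260.7]
ee_rot: [0.783, -0.622, -0.0, -0.0]
contact_force: [-0.0, 1.0, 0.1]
gripper_width: 85.3
grasp_force: 0.0
```

```bash
python3 - <<'E'
from h import *
plan([489,11,181],12.7)
out=[]
for n,(r0,c0) in (('scene',(195,200)),('top',(175,165))):
    im,d=arm.get_image(n);np.save(f'{n}1.npy',d);cv2.imwrite(f'pics/{n}1.png',im[:,:,::-1])
    out.append(cv2.resize(im[r0:r0+100,c0:c0+100,::-1],None,fx=4,fy=4,interpolation=cv2.INTER_CUBIC))
cv2.imwrite('pics/m1.png',np.hstack(out))
E
```

```text
now [488.8  13.7 260.7] j [ 0.36  0.32 -0.51 -0.   -0.74 -0.13] w 85.3 clk 2.225
shift [0.013 0.002 0.399] turn [0.    0.    0.002] deg 0.3
```

View pics/m1.png

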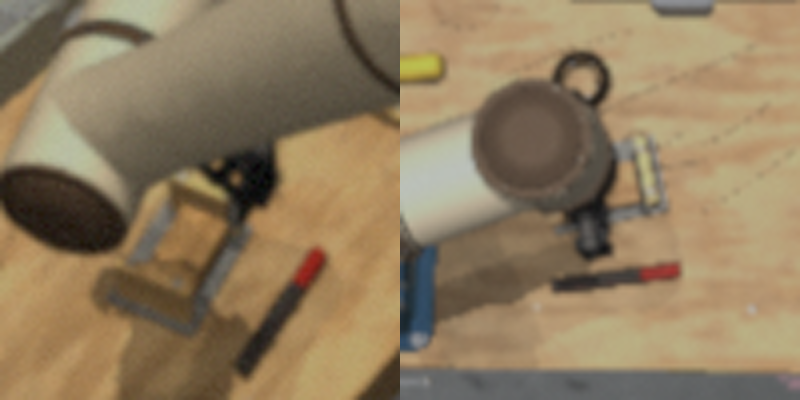

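Call:
carry_out([
  [0.013,0.002,0.2,0,0,0,0.5],
  [0.013,0.002,0.3,0,0,0,0.5],
  [0.013,0.002,0.4,0,0,0,0.5],
  [0.013,0.002,0.4,0,0,0,0.5],
  [0.013,0.002,0.4,0,0,0,-0.2],
  [0.013,0.002,0.4,0,0,0,-0.5],
  [0.013,0.002,0.4,0,0,0,-0.5],
  [0.013,0.002,0.4,0,0,0,-0.5],
  [0.013,0.002,0.4,0,0,0,-0.5],
])

```text
clock: 3.45
position: [489.6, 11.3, 181.8]
ee_rot: [0.782, -0.623, 0.001, -0.001]
contact_force: [-1.0, 0.9, 6.1]
gripper_width: 38.8
grasp_force: 62.2
```

Call:
carry_out([
  [0,0,-0.2,0,0,0,-0.5],
  [0,0,-0.4,0,0,0,-0.5],
  [0,0,-0.45,0,0,0,-0.5],
  [0,0,-0.45,0,0,0,-0.5],
])

```text
clock: 3.95
position: [488.7, 11.0, 270.8]
ee_rot: [0.782, -0.624, 0.0, -0.0]
contact_force: [-0.3, -0.3, -1.1]
gripper_width: 38.8
grasp_force: 61.4
```

```bash
python3 - <<'E'
from h import *
plan([490,-110,215],2.7)
E
```

```text
now [488.7  11.  270.8] j [ 0.36  0.31 -0.5  -0.   -0.76 -0.13] w 38.8 clk 3.95
shift [0.591 0.128 0.279] turn [-0.     0.     0.056] deg 10.2
```

Call:
carry_out([
  [0.3,0.06,0,0,0,0.056,-0.5],
  [0.59,0.128,0,0,0,0.056,-0.5],
  [0.59,0.128,0.2,0,0,0.056,-0.5],
  [0.59,0.128,0.4,0,0,0.056,-0.5],
  [0.59,0.128,0.45,0,0,0.056,-0.5],
  [0.59,0.128,0.468,0,0,0.056,-0.5],
  [0.59,0.128,0.468,0,0,0.056,-0.5],
])

```text
clock: 4.82
position: [490.9, -109.4, 177.7]
ee_rot: [0.724, -0.689, 0.0, -0.0]
contact_force: [0.5, -0.4, -0.6]
gripper_width: 39.0
grasp_force: 61.3
```

Call:
carry_out([
  [0,0,0.008,0,0,0,-0.5],
  [0,0,0.01,0,0,0,-0.5],
  [0,0,0.01,0,0,0,-0.5],
])

```text
clock: 5.2
position: [490.6, -109.5, 175.9]
ee_rot: [0.724, -0.69, 0.0, -0.001]
contact_force: [0.0, 1.1, 2.6]
gripper_width: 38.8
grasp_force: 61.6
```

Contact. Release, rise, turn a quarter.

Call:
carry_out([
  [0,0,0,0,0,0,0.3],
  [0,0,0,0,0,0,0.5],
  [0,0,0,0,0,0,0.6],
  [0,0,0,0,0,0,0.6],
  [0,0,-0.2,0,0,0,0.6],
  [0,0,-0.4,0,0,0,1],
  [0,0,-0.5,0,0,0,1],
])

```text
clock: 6.08
position: [490.7, -109.7, 277.3]
ee_rot: [0.724, -0.69, 0.001, -0.001]
contact_force: [-0.5, -0.6, 0.1]
gripper_width: 85.3
grasp_force: 0.0
```

```bash
python3 - <<'E'
from h import *
np.set_printoptions(precision=1,suppress=True)
plan([490.6,-109.5,275],92.7)
for n in('top','scene'):
    im,d=arm.get_image(n);np.save(f'{n}2.npy',d);cv2.imwrite(f'pics/{n}2.png',im[:,:,::-1])
    q=cloud(n,d).reshape(-1,3);q=q[(abs(q[:,0]-490)<60)&(abs(q[:,1]+110)<70)&(q[:,2]>19)&(q[:,2]<36)]
    print(n,len(q),cv2.minAreaRect(q[:,:2].astype(np.float32)) if len(q)>4 else'')
E
```

```text
now [ 490.7 -109.7  277.3] j [ 0.1  0.3 -0.5  0.  -0.8 -0.1] w 85.3 clk 6.075
shift [-0.  0.  0.] turn [-0.  -0.  -0.5] deg 89.9
top 7 ((478.3757019042969, -137.7238311767578), (8.016916275024414, 10.288636207580566), 28.87248420715332)
scene 229 ((487.88470458984375, -93.55537414550781), (41.2413330078125, 102.19123077392578), 2.985612630844116)
```

Call:
carry_out([
  [0,0,0,0,0,-0.5,1],
  [0,0,0,0,0,-0.5,1],
  [0,0,0,0,0,-0.5,1],
  [0,0,0,0,0,-0.5,1],
  [0,0,0,0,0,-0.5,1],
  [0,0,0,0,0,-0.5,1],
  [0,0,0,0,0,-0.5,1],
  [0,0,0,0,0,-0.5,1],
  [0,0,0,0,0,-0.5,1],
])

```text
clock: 7.3
position: [490.0, -109.7, 273.7]
ee_rot: [1.0, 0.026, -0.001, -0.0]
contact_force: [-0.4, -0.3, 0.3]
gripper_width: 85.6
grasp_force: 0.0
```

```bash
python3 - <<'E'
from h import *
np.set_printoptions(precision=1,suppress=True)
n='scene'
im,d=arm.get_image(n);cv2.imwrite(f'pics/{n}3.png',im[:,:,::-1])
for D in(np.load('scene2.npy'),d):
    q=cloud(n,D).reshape(-1,3);q=q[(abs(q[:,0]-490)<60)&(abs(q[:,1]+110)<80)&(q[:,2]>17)&(q[:,2]<36)]
    print(len(q),np.histogram(q[:,1],np.arange(-170,-30,4)))
    print(np.percentile(q[:,0],[3,50,97]))
# edges
c=np.array([[490,-110,28.]]);T=np.linalg.inv(np.array(arm.calibration(n)['cam_to_world']));p=(T[:3,:3]@c[0]+T[:3,3]);K=np.array(arm.calibration(n)['mtx']);u=K[0,0]*p[0]/-p[2]+K[0,2];v=K[1,1]*-p[1]/-p[2]+K[1,2];print(u,v)
u,v=int(u),int(v);cv2.imwrite('pics/m3.png',cv2.resize(im[v-40:v+40,u-40:u+40,::-1],None,fx=6,fy=6,interpolation=cv2.INTER_CUBIC))
E
```

```text
253 (array([ 0,  0,  0,  0,  0,  0,  3,  8, 16, 12,  8, 15, 10, 14, 13, 16, 14,
       14, 14, 12,  9, 12, 14, 18,  9,  0,  0,  0,  0,  0,  0,  3,  1,  4]), array([-170, -166, -162, -158, -154, -150, -146, -142, -138, -134, -130,
       -126, -122, -118, -114, -110, -106, -102,  -98,  -94,  -90,  -86,
        -82,  -78,  -74,  -70,  -66,  -62,  -58,  -54,  -50,  -46,  -42,
        -38,  -34]))
[469.2 486.3 508.1]
259 (array([ 0,  0,  0,  0,  0,  0,  2,  9, 10, 18, 12, 15, 10, 12, 14, 16,  9,
       15, 13, 17, 12, 10, 16, 17, 10,  0,  0,  0,  0,  0,  0,  2,  1,  4]), array([-170, -166, -162, -158, -154, -150, -146, -142, -138, -134, -130,
       -126, -122, -118, -114, -110, -106, -102,  -98,  -94,  -90,  -86,
        -82,  -78,  -74,  -70,  -66,  -62,  -58,  -54,  -50,  -46,  -42,
        -38,  -34]))
[469.1 485.8 508.2]
269.37040821232705 232.0701182639641
```

View pics/m3.png

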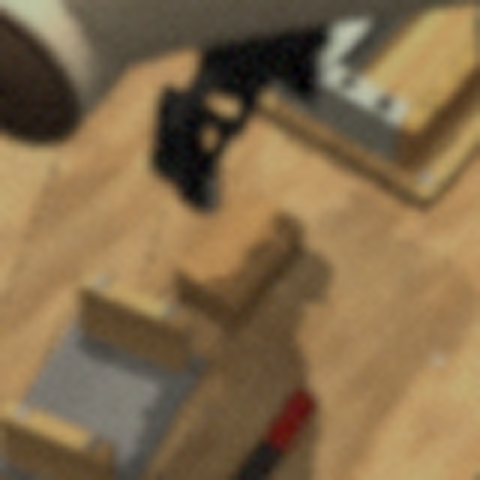

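```bash
python3 - <<'E'
from h import *
plan([490.3,-107,174],92.7)
E
```

```text
now [ 490.  -109.7  273.7] j [ 0.1   0.32 -0.47 -0.   -0.79  1.52] w 85.8 clk 7.35
shift [ 0.004 -0.013  0.499] turn [-0.     0.001  0.002] deg 0.3
```

Call:
carry_out([
  [0.002,-0.013,0.25,0,0,0,1],
  [0.002,-0.013,0.4,0,0,0,1],
  [0.002,-0.013,0.48,0,0,0,1],
  [0.002,-0.013,0.49,0,0,0,1],
  [0.002,-0.013,0.49,0,0,0,1],
])

```text
clock: 7.98
position: [490.8, -107.1, 177.1]
ee_rot: [1.0, 0.024, -0.0, 0.0]
contact_force: [1.3, 0.0, -0.6]
gripper_width: 85.2
grasp_force: 0.0
```

Call:
carry_out([
  [0,0,0.01,0,0,0,1],
  [0,0,0.015,0,0,0,0.4],
  [0,0,0.015,0,0,0,0.2],
  [0,0,0.015,0,0,0,0.2],
  [0,0,0.015,0,0,0,0.2],
  [0,0,0.015,0,0,0,0.2],
])

```text
clock: 8.72
position: [490.9, -107.1, 174.9]
ee_rot: [1.0, 0.024, 0.001, 0.0]
contact_force: [-1.2, 0.2, 5.1]
gripper_width: 66.5
grasp_force: 68.1
```

Call:
carry_out([
  [0,0,-0.2,0,0,0,0.2],
  [0,0,-0.4,0,0,0,0.2],
  [0,0,-0.6,0,0,0,0.2],
  [0,0,-0.6,0,0,0,0.2],
])

```text
clock: 9.22
position: [491.4, -107.0, 297.2]
ee_rot: [1.0, 0.025, 0.004, -0.0]
contact_force: [0.2, 0.6, -1.2]
gripper_width: 66.6
grasp_force: 67.7
```

```bash
python3 - <<'E'
from h import *
plan([498,-297,280],92.7)
for n in('top','scene'):
    d=np.load(f'{n}0.npy');h,w=d.shape;u,v=np.meshgrid(np.arange(w),np.arange(h))
    G=onz(n,np.c_[u.ravel(),v.ravel()],52.);P=cloud(n,d).reshape(-1,3)
    hi=(abs(P[:,2]-51)<14)
    for nm,lo,hx in(('ledge',450,490),('rail',512,575)):
        c=[]
        for y in range(-360,-235,8):
            m=hi&(abs(G[:,1]-y)<4)&(G[:,0]>lo)&(G[:,0]<hx)
            if m.sum()>2:c.append((y+325,G[m,0].min(),G[m,0].max(),G[m,0].mean()))
        c=np.array(c);print(n,nm,[np.polyfit(c[:,0],c[:,k],1).round(3).tolist() for k in(1,2,3)])
    P3=P[hi&(abs(P[:,1]+300)<40)&(P[:,0]>440)&(P[:,0]<580)];print(np.histogram(P3[:,0],np.arange(448,572,4))[0])
E
```

```text
now [ 491.4 -107.   297.2] j [ 0.11  0.29 -0.44  0.   -0.84  1.51] w 66.6 clk 9.225
shift [-0.014  0.95   0.086] turn [-0.    -0.002  0.001] deg 0.5
top ledge [[-0.054, 461.623], [-0.021, 470.175], [-0.036, 465.999]]
top rail [[-0.045, 524.512], [-0.05, 552.913], [-0.049, 538.858]]
[ 0  0 11 22 22 22  0  0  0  0  0  0  0  0  0  0  0  0 16 23 20 22 22 22
 22 22 16  0  0  0]
scene ledge [[-0.018, 452.523], [-0.095, 469.617], [-0.041, 460.394]]
scene rail [[-0.039, 516.077], [-0.036, 548.48], [-0.036, 532.265]]
[ 0 23 30 19 17  1  0  0  0  0  0  0  0  0  0  0  0 26 25 20 20 21 18 21
 13 13  0  0  0  0]
```

Call:
carry_out([
  [-0.005,0.3,0,0,-0.002,0,0.2],
  [-0.015,0.6,0,0,-0.002,0,0.2],
  [-0.02,0.95,0,0,-0.002,0,0.2],
  [-0.02,0.95,0.2,0,-0.002,0,0.2],
  [-0.02,0.95,0.3,0,-0.002,0,0.2],
  [-0.02,0.95,0.3,0,-0.002,0,0.2],
])

```text
clock: 9.98
position: [494.6, -297.0, 230.9]
ee_rot: [1.0, 0.024, -0.006, -0.001]
contact_force: [0.6, 0.2, -1.3]
gripper_width: 66.9
grasp_force: 67.6
```

```bash
python3 - <<'E'
from h import *
plan([497,-297,187],92.6)
out=[]
for n,(r0,c0) in (('scene',(150,245)),('top',(175,250))):
    im,d=arm.get_image(n);np.save(f'{n}4.npy',d);cv2.imwrite(f'pics/{n}4.png',im[:,:,::-1])
    out.append(cv2.resize(im[r0:r0+85,c0:c0+100,::-1],None,fx=4,fy=4,interpolation=cv2.INTER_CUBIC))
cv2.imwrite('pics/m4.png',np.hstack(out))
E
```

```text
now [ 494.6 -297.   230.9] j [-0.26  0.49 -0.32  0.   -0.78  1.88] w 66.9 clk 9.975
shift [0.015 0.001 0.219] turn [-0.001  0.004  0.001] deg 0.8
```

View pics/m4.png

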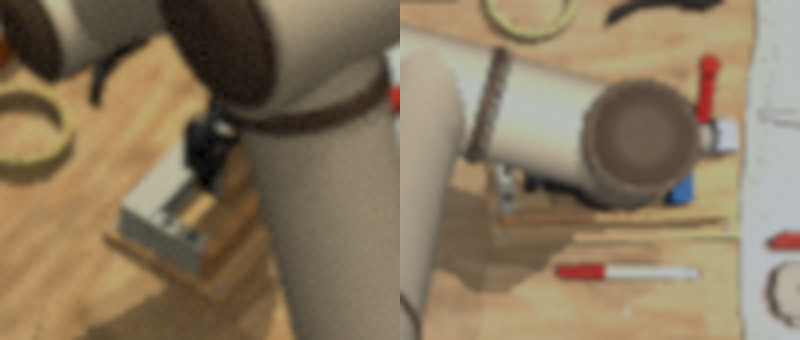

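Call:
carry_out([
  [0.01,0,0,0,0.003,0,0.2],
  [0.01,0,0.03,0,0.003,0,0.2],
  [0.01,0,0.06,0,0.003,0,0.2],
  [0.01,0,0.09,0,0.003,0,0.2],
  [0.01,0,0.09,0,0.003,0,0.2],
])

```text
clock: 10.7
position: [497.5, -296.9, 215.3]
ee_rot: [1.0, 0.024, 0.001, -0.0]
contact_force: [0.5, 0.2, -1.2]
gripper_width: 67.0
grasp_force: 67.7
```

Call:
carry_out([
  [0,0,0.04,0,0,0,0.2],
  [0,0,0.08,0,0,0,0.2],
  [0,0,0.11,0,0,0,0.2],
  [0,0,0.128,0,0,0,0.2],
  [0,0,0.132,0,0,0,0.2],
  [0,0,0.132,0,0,0,0.2],
])

```text
clock: 11.45
position: [498.0, -297.0, 189.8]
ee_rot: [1.0, 0.024, 0.002, 0.0]
contact_force: [-0.2, 0.3, -1.0]
gripper_width: 66.5
grasp_force: 67.7
```

Call:
carry_out([
  [0,0,0.006,0,0,0,0.2],
  [0,0,0.01,0,0,0,0.2],
  [0,0,0.013,0,0,0,0.2],
  [0,0,0.015,0,0,0,0.2],
])

```text
clock: 11.95
position: [498.0, -296.9, 187.0]
ee_rot: [1.0, 0.024, 0.002, 0.0]
contact_force: [-1.2, 2.2, 2.6]
gripper_width: 67.0
grasp_force: 68.1
```

Call:
carry_out([
  [0,0,0,0,0,0,0.8],
  [0,0,0,0,0,0,0.8],
  [0,0,0,0,0,0,0.8],
  [0,0,-0.1,0,0,0,0.8],
  [0,0,-0.3,0,0,0,0.8],
  [0,0,-0.5,0,0,0,0],
  [0,0,-0.5,0,0,0,-1],
])

```text
clock: 12.82
position: [498.5, -297.3, 290.5]
ee_rot: [1.0, 0.025, 0.005, 0.001]
contact_force: [-0.2, 0.6, 0.4]
gripper_width: 41.5
grasp_force: 0.0
```

```bash
cat >> h.py <<'E'
J0=np.array([498,-326.5]);JY=np.radians(2.6)
def jw(x,y,z): # jig -> world
    c,s=np.cos(JY),np.sin(JY);return [J0[0]+c*x-s*y,J0[1]+s*x+c*y,z]
def jp():
    p=np.array(arm.read_state()['position']);d=p[:2]-J0;c,s=np.cos(JY),np.sin(JY)
    return np.round([c*d[0]+s*d[1],-s*d[0]+c*d[1],p[2]],1)
E
python3 - <<'E'
from h import *
print(jp(),jw(3,-98,0));plan(jw(3,-98,285),92.6)
im,d=arm.get_image('scene');cv2.imwrite('pics/s5.png',cv2.resize(im[130:250,220:350,::-1],None,fx=5,fy=5,interpolation=cv2.INTER_CUBIC))
E
```

```text
[  1.8  29.2 290.5] [np.float64(505.44248454603905), np.float64(-424.2630268751023), 0]
now [ 498.5 -297.3  290.5] j [-0.26  0.41 -0.26 -0.   -0.89  1.88] w 41.5 clk 12.825
shift [0.003 0.636 0.029] turn [ 0.001 -0.003  0.001] deg 0.7
```

View pics/s5.png

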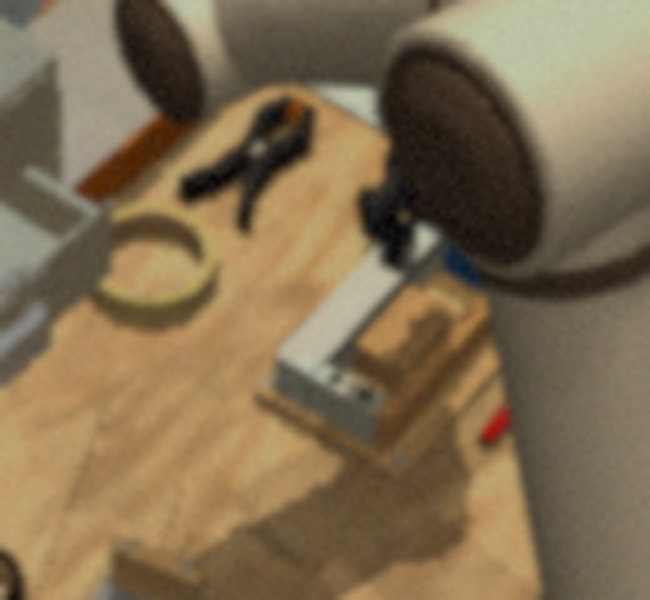

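Call:
carry_out([
  [0.02,0.3,0,0,0,0,-1],
  [0.03,0.63,0,0,-0.003,0,-1],
  [0.03,0.64,0,0,-0.003,0,-1],
  [0.015,0.64,0.1,0,-0.003,0,-1],
  [0.005,0.64,0.25,0,-0.003,0,-1],
  [0.005,0.64,0.38,0,-0.003,0,-1],
  [0.005,0.64,0.38,0,-0.003,0,-1],
])

```text
clock: 13.75
position: [503.9, -423.6, 207.1]
ee_rot: [1.0, 0.024, -0.006, -0.002]
contact_force: [-0.1, 0.3, 0.1]
gripper_width: -0.1
grasp_force: 0.0
```

```bash
python3 - <<'E'
from h import *
print(jp());plan(jw(3,-2,213),92.6);print(arm.read_state()['contact_force'])
im,d=arm.get_image('top');cv2.imwrite('pics/t6.png',cv2.resize(im[170:260,255:355,::-1],None,fx=5,fy=5,interpolation=cv2.INTER_CUBIC))
E
```

```text
[  1.5 -97.3 207.1]
now [ 503.9 -423.6  207.1] j [-0.45  0.63 -0.12  0.   -0.83  2.07] w -0.1 clk 13.75
shift [ 0.009 -0.476 -0.027] turn [-0.001  0.004  0.001] deg 0.8
[-0.13093008  0.31652066  0.09274143]
```

Call:
carry_out([
  [0.005,-0.04,0,0,0.003,0,-1],
  [0.005,-0.08,0,0,0.003,0,-1],
  [0.005,-0.12,0,0,0.003,0,-1],
  [0.005,-0.16,0,0,0.003,0,-1],
  [0.005,-0.2,0,0,0.003,0,-1],
  [0.005,-0.24,0,0,0.003,0,-1],
])

```text
clock: 14.55
position: [504.3, -376.6, 211.8]
ee_rot: [1.0, 0.025, 0.003, 0.001]
contact_force: [0.1, -3.8, 3.6]
gripper_width: -0.2
grasp_force: 2.4
```

Call:
carry_out([
  [0,-0.04,0,0,0,0,-1],
  [0,-0.08,0,0,0,0,-1],
  [0,-0.11,0,0,0,0,-1],
  [0,-0.14,0,0,0,0,-1],
  [0,-0.16,0,0,0,0,-1],
])

```text
clock: 15.18
position: [502.8, -344.5, 211.3]
ee_rot: [1.0, 0.025, 0.003, 0.001]
contact_force: [2.1, -4.8, 5.0]
gripper_width: 0.1
grasp_force: 2.7
```

```bash
python3 - <<'E'
from h import *
print(jp());s=arm.read_state();print(s['contact_force'],s['joints'].round(2))
im,d=arm.get_image('top');cv2.imwrite('pics/t6.png',cv2.resize(im[170:260,255:355,::-1],None,fx=5,fy=5,interpolation=cv2.INTER_CUBIC))
E
```

```text
[  4.  -18.2 211.3]
[ 2.0769576  -4.75660066  5.04291666] [-0.34  0.55 -0.26 -0.   -0.76  1.96]
```

Call:
carry_out([
  [0,-0.02,0,0,0,0,-1],
  [0,-0.04,0,0,0,0,-1],
  [0,-0.05,0,0,0,0,-1],
  [0,-0.055,0,0,0,0,-1],
])

```text
clock: 15.72
position: [502.3, -333.7, 211.1]
ee_rot: [1.0, 0.025, 0.003, 0.0]
contact_force: [2.2, -4.7, 4.3]
gripper_width: 0.2
grasp_force: 2.7
```

Call:
carry_out([
  [0,-0.008,0,0,0,0,-1],
  [0,-0.016,0,0,0,0,-1],
  [0,-0.02,0,0,0,0,-1],
])

```text
clock: 16.1
position: [502.2, -331.0, 211.2]
ee_rot: [1.0, 0.025, 0.003, 0.002]
contact_force: [2.4, -13.0, 0.3]
gripper_width: 0.0
grasp_force: 6.9
```

Call:
carry_out([
  [0,-0.005,0,0,0,0,-1],
  [0,-0.008,0,0,0,0,-1],
  [0,-0.008,0,0,0,0,-1],
])

```text
clock: 16.48
position: [502.0, -330.7, 211.2]
ee_rot: [1.0, 0.025, 0.003, 0.002]
contact_force: [2.0, -18.1, 0.5]
gripper_width: -0.0
grasp_force: 8.8
```

Call:
carry_out([
  [0,0.05,0,0,0,0,-1],
  [0,0.1,0,0,0,0,-1],
  [0,0.1,-0.2,0,0,0,-1],
  [0,0.1,-0.45,0,0,0,-1],
  [0,0.1,-0.65,0,0,0,-1],
  [0,0.1,-0.65,0,0,0,-1],
])

```text
clock: 17.23
position: [502.3, -348.0, 344.0]
ee_rot: [1.0, 0.025, 0.004, 0.001]
contact_force: [1.0, 0.0, -0.6]
gripper_width: -0.2
grasp_force: 0.0
```

```bash
python3 - <<'E'
from h import *
print(jp());plan(jw(148,2.5,335),92.6)
o=[]
for n,(r0,c0) in (('scene',(130,245)),('top',(175,250))):
    im,d=arm.get_image(n);np.save(f'{n}7.npy',d)
    o.append(cv2.resize(im[r0:r0+85,c0:c0+100,::-1],None,fx=4,fy=4,interpolation=cv2.INTER_CUBIC))
    P=cloud(n,d).reshape(-1,3);H=cv2.cvtColor(im,cv2.COLOR_RGB2HSV).reshape(-1,3).astype(int)
    m=((H[:,0]<8)|(H[:,0]>172))&(H[:,1]>140)&(P[:,2]>60)&(abs(P[:,0]-570)<60)&(abs(P[:,1]+320)<60)
    q=P[m];c,s=np.cos(JY),np.sin(JY);d2=q[:,:2]-J0
    if len(q):print(n,len(q),np.percentile(np.c_[d2@[c,s],d2@[-s,c],q[:,2]],[5,50,95],axis=0).round(1))
cv2.imwrite('pics/m7.png',np.hstack(o))
E
```

```text
[  3.3 -21.7 344. ]
now [ 502.3 -348.   344. ] j [-0.34  0.41 -0.12 -0.   -1.04  1.96] w -0.2 clk 17.225
shift [ 0.723 -0.118  0.051] turn [ 0.001 -0.003  0.001] deg 0.5
scene 70 [[ 50.1  -4.7  88.3]
 [ 74.9   3.6 112.5]
 [ 94.1   8.9 138.3]]
```

View pics/m7.png

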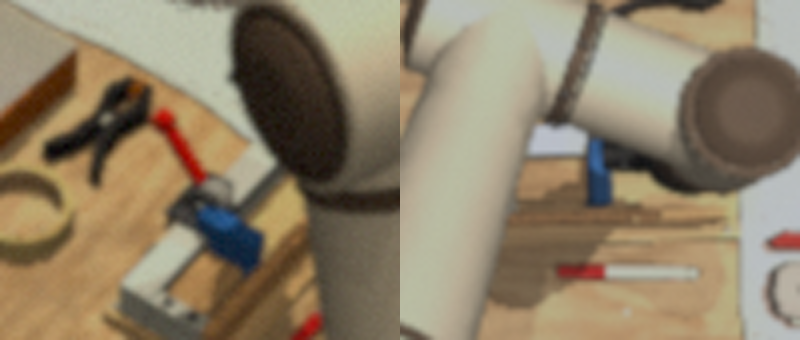

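Call:
carry_out([
  [0.3,-0.12,0,0,-0.003,0,-1],
  [0.6,-0.12,0,0,-0.003,0,-1],
  [0.72,-0.12,0,0,-0.003,0,-1],
  [0.72,-0.12,0.15,0,-0.003,0,-1],
  [0.72,-0.12,0.33,0,-0.003,0,-1],
  [0.72,-0.12,0.33,0,-0.003,0,-1],
])

```text
clock: 18.08
position: [643.4, -316.5, 268.9]
ee_rot: [1.0, 0.024, -0.009, -0.002]
contact_force: [0.8, -0.2, -0.1]
gripper_width: 0.2
grasp_force: 0.0
```

```bash
python3 - <<'E'
from h import *
print(jp());plan(jw(148,2.5,278),92.6)
c=np.array([41,70])
E
```

```text
[145.7   3.4 268.9]
now [ 643.4 -316.5  268.9] j [-0.23  0.65  0.1   0.   -1.05  1.85] w 0.2 clk 18.075
shift [ 0.011  0.004 -0.046] turn [-0.002  0.006  0.001] deg 1.1
```

Call:
carry_out([
  [-0.05,0.004,-0.05,0,0.005,0,-1],
  [-0.12,0.004,-0.07,0,0.005,0,-1],
  [-0.2,0.004,-0.12,0,0.005,0,-1],
  [-0.28,0.004,-0.16,0,0.005,0,-1],
  [-0.35,0.004,-0.18,0,0.005,0,-1],
  [-0.42,0.004,-0.19,0,0.005,0,-1],
  [-0.49,0.004,-0.18,0,0.005,0,-1],
  [-0.53,0.004,-0.17,0,0.005,0,-1],
  [-0.56,0.004,-0.165,0,0.005,0,-1],
])

```text
clock: 19.2
position: [532.5, -323.5, 308.0]
ee_rot: [1.0, 0.024, 0.004, -0.0]
contact_force: [1.2, 1.2, 0.6]
gripper_width: 0.1
grasp_force: 0.4
```

```bash
python3 - <<'E'
from h import *
print(jp())
for n in('scene','top'):
    im,d=arm.get_image(n)
    P=cloud(n,d).reshape(-1,3);H=cv2.cvtColor(im,cv2.COLOR_RGB2HSV).reshape(-1,3).astype(int)
    m=((H[:,0]<8)|(H[:,0]>172))&(H[:,1]>140)&(P[:,2]>60)&(abs(P[:,0]-540)<90)&(abs(P[:,1]+320)<60)
    q=P[m];c,s=np.cos(JY),np.sin(JY);d2=q[:,:2]-J0
    if len(q):print(n,len(q),np.percentile(np.c_[d2@[c,s],d2@[-s,c],q[:,2]],[5,50,95],axis=0).round(1))
E
```

```text
[ 34.6   1.5 308. ]
scene 13 [[ 23.3   0.8  90.8]
 [ 28.1   5.9 105.9]
 [ 31.6   8.3 120.4]]
top 6 [[ 10.4  -1.4 146.2]
 [ 11.5   4.2 154.2]
 [ 15.    6.5 158.4]]
```

Call:
carry_out([
  [-0.03,0,0.015,0,0,0,-1],
  [-0.06,0,0.03,0,0,0,-1],
  [-0.09,0,0.05,0,0,0,-1],
  [-0.1,0,0.055,0,0,0,-1],
  [-0.1,0,0.055,0,0,0,-1],
])

```text
clock: 19.92
position: [512.8, -324.4, 297.4]
ee_rot: [1.0, 0.024, 0.004, -0.0]
contact_force: [0.9, -1.4, 1.8]
gripper_width: 0.2
grasp_force: 1.0
```

Call:
carry_out([
  [0.03,0,0,0,0,0,-1],
  [0.03,0,-0.12,0,0,0,-1],
  [0.03,0,-0.23,0,0,0,-1],
  [-0.05,0,-0.23,0,0,0,-1],
  [-0.165,0,-0.23,0,0,0,-1],
  [-0.165,0,-0.23,0,0,0,-1],
  [-0.165,0,-0.15,0,0,0,-1],
  [-0.165,0,-0.11,0,0,0,-1],
])

```text
clock: 20.92
position: [479.8, -325.9, 317.4]
ee_rot: [1.0, 0.024, 0.003, -0.001]
contact_force: [-9.3, 1.8, 21.6]
gripper_width: 0.2
grasp_force: 12.3
```

```bash
python3 - <<'E'
from h import *
print(jp(),arm.read_state()['contact_force'])
im,d=arm.get_image('scene')
P=cloud('scene',d).reshape(-1,3);H=cv2.cvtColor(im,cv2.COLOR_RGB2HSV).reshape(-1,3).astype(int)
m=((H[:,0]<8)|(H[:,0]>172))&(H[:,1]>140)&(P[:,2]>60)&(abs(P[:,0]-520)<90)&(abs(P[:,1]+320)<60)
q=P[m];c,s=np.cos(JY),np.sin(JY);d2=q[:,:2]-J0
print(len(q),np.percentile(np.c_[d2@[c,s],d2@[-s,c],q[:,2]],[5,50,95],axis=0).round(1))
E
```

```text
[-18.1   1.4 317.4] [-9.30475751  1.8282059  21.62313036]
43 [[-14.3  -0.2  91.9]
 [  2.4   5.6 122.4]
 [ 25.6  11.7 149. ]]
```

Call:
carry_out([
  [-0.01,0,0.01,0,0,0,-1],
  [-0.03,0,0.03,0,0,0,-1],
  [-0.05,0,0.06,0,0,0,-1],
  [-0.07,0,0.09,0,0,0,-1],
  [-0.08,0,0.12,0,0,0,-1],
])

```text
clock: 21.6
position: [460.0, -327.2, 295.6]
ee_rot: [1.0, 0.024, -0.004, -0.002]
contact_force: [-15.7, -0.9, 13.5]
gripper_width: 0.2
grasp_force: 10.8
```

Call:
carry_out([
  [-0.02,0,-0.05,0,0,0,-1],
  [0.0,0,-0.1,0,0,0,-1],
  [0.06,0,-0.1,0,0,0,-1],
  [0.06,0,-0.05,0,0,0,-1],
  [0.06,0,0,0,0,0,-1],
  [0.05,0,0.02,0,0,0,-1],
  [0.045,0,0.035,0,0,0,-1],
  [0.045,0,0.04,0,0,0,-1],
])

```text
clock: 22.6
position: [473.0, -326.3, 287.9]
ee_rot: [1.0, 0.024, 0.004, -0.0]
contact_force: [-3.1, 3.2, 7.9]
gripper_width: 0.0
grasp_force: 3.5
```

```bash
python3 - <<'E'
from h import *
print(jp(),arm.read_state()['contact_force'])
im,d=arm.get_image('scene')
P=cloud('scene',d).reshape(-1,3);H=cv2.cvtColor(im,cv2.COLOR_RGB2HSV).reshape(-1,3).astype(int)
m=((H[:,0]<8)|(H[:,0]>172))&(H[:,1]>140)&(P[:,2]>60)&(abs(P[:,0]-520)<90)&(abs(P[:,1]+320)<60)
q=P[m];c,s=np.cos(JY),np.sin(JY);d2=q[:,:2]-J0
print(len(q),np.percentile(np.c_[d2@[c,s],d2@[-s,c],q[:,2]],[5,50,95],axis=0).round(1))
E
```

```text
[-25.    1.3 287.9] [-3.08672211  3.22807796  7.92326214]
66 [[-37.6  -5.3  79.4]
 [ -4.5   2.9  95.4]
 [ 22.1  13.5 124.9]]
```

Near the end; press down until firm.

Call:
carry_out([
  [-0.01,0,0.01,0,0,0,-1],
  [-0.02,0,0.02,0,0,0,-1],
  [-0.02,0,0.025,0,0,0,-1],
])

```text
clock: 23.02
position: [471.0, -326.5, 285.9]
ee_rot: [1.0, 0.025, 0.008, 0.001]
contact_force: [-0.7, 6.5, 18.2]
gripper_width: 0.2
grasp_force: 8.5
```

Call:
carry_out([
  [0,0,0.01,0,0,0,-1],
  [0,0,0.018,0,0,0,-1],
  [0,0,0.018,0,0,0,-1],
])

```text
clock: 23.4
position: [470.9, -326.5, 285.2]
ee_rot: [1.0, 0.026, 0.008, 0.002]
contact_force: [-4.7, 8.9, 27.7]
gripper_width: -0.1
grasp_force: 13.3
```

End stop reached (barely moves at 28 N). Retreat upward and away, then look.

Call:
carry_out([
  [0,0,-0.1,0,0,0,-1],
  [0,0,-0.3,0,0,0,-1],
  [0,0,-0.6,0,0,0,-1],
  [0,-1,-0.6,0,0,0,-1],
  [0,-1,-0.6,0,0,0,-1],
  [0,-1,-0.6,0,0,0,-1],
  [0,-1,-0.6,0,0,0,-1],
])

```text
clock: 24.28
position: [458.0, -124.3, 398.9]
ee_rot: [1.0, 0.026, 0.005, -0.0]
contact_force: [-0.5, 0.2, 0.2]
gripper_width: -0.0
grasp_force: 0.0
```

Call:
carry_out([
  [-0.3,-1,0,0,0,0,-1],
  [-0.3,-1,0,0,0,0,-1],
  [-0.3,-1,0,0,0,0,-1],
  [-0.3,-1,0,0,0,0,-1],
  [-0.3,-1,0,0,0,0,-1],
])

```text
clock: 24.9
position: [388.8, 70.7, 398.2]
ee_rot: [1.0, 0.026, 0.005, -0.0]
contact_force: [1.3, 0.2, -0.0]
gripper_width: 0.2
grasp_force: 0.0
```

```bash
python3 - <<'E'
from h import *
o=[]
for n,(r0,c0) in (('scene',(150,250)),('top',(185,260))):
    im,d=arm.get_image(n)
    o.append(cv2.resize(im[r0:r0+80,c0:c0+80,::-1],None,fx=5,fy=5,interpolation=cv2.INTER_CUBIC))
    P=cloud(n,d).reshape(-1,3);H=cv2.cvtColor(im,cv2.COLOR_RGB2HSV).reshape(-1,3).astype(int)
    c,s=np.cos(JY),np.sin(JY)
    red=((H[:,0]<8)|(H[:,0]>172))&(H[:,1]>140);blue=(H[:,0]>98)&(H[:,0]<125)&(H[:,1]>110)
    for k,m in(('lever',red&(P[:,2]>60)),('blue',blue&(P[:,2]>68))):
        m=m&(abs(P[:,0]-520)<90)&(abs(P[:,1]+320)<60);q=P[m];d2=q[:,:2]-J0
        if len(q):print(n,k,len(q),np.percentile(np.c_[d2@[c,s],d2@[-s,c],q[:,2]],[3,50,97],axis=0).round(1).tolist())
cv2.imwrite('pics/m8.png',np.hstack(o));print(arm.read_state()['clock'])
E
```

```text
scene lever 67 [[-37.9, -7.9, 79.5], [-4.4, 0.9, 96.1], [23.6, 6.9, 115.3]]
scene blue 82 [[-20.9, 8.7, 68.9], [6.3, 20.5, 73.6], [32.2, 29.1, 78.0]]
top lever 61 [[-38.6, -6.5, 85.7], [-9.2, -1.7, 100.8], [24.8, 4.2, 117.6]]
top blue 66 [[-21.0, 11.8, 71.0], [8.4, 19.1, 75.1], [33.7, 26.1, 80.0]]
25.0
```

View pics/m8.png

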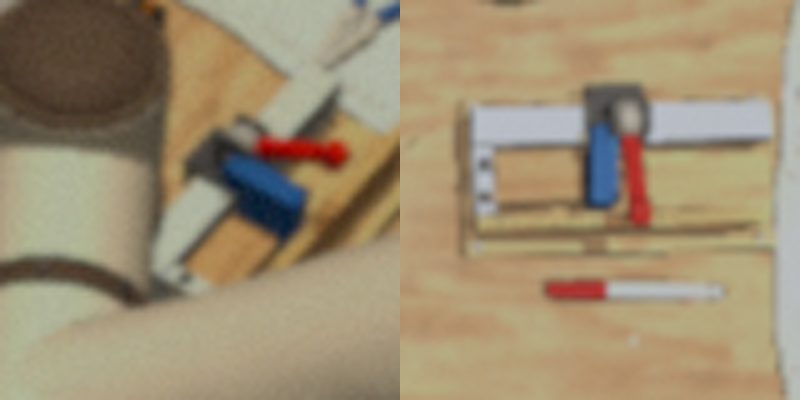

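```bash
python3 - <<'E'
from h import *
a=cv2.imread('pics/m7.png')[:,:400]; im,d=arm.get_image('scene')
b=cv2.resize(im[130:215,245:345,::-1],None,fx=4,fy=4,interpolation=cv2.INTER_CUBIC)
for x in(a,b):
    H=cv2.cvtColor(x,cv2.COLOR_BGR2HSV);m=cv2.inRange(H,(98,110,20),(125,255,255));n,l,s,c=cv2.connectedComponentsWithStats(m)
    k=1+np.argmax(s[1:,4]);print(s[k],c[k]/4)
t,d=arm.get_image('top');h,w=d.shape;u,v=np.meshgrid(np.arange(w),np.arange(h))
G=onz('top',np.c_[u.ravel(),v.ravel()],40.);m=(abs(G[:,0]-496)<14)&(G[:,1]>-310)&(G[:,1]<-215)
P=cloud('top',d).reshape(-1,3)[m]
for y in range(-308,-212,4):
    k=abs(P[:,1]-y)<2
    if k.sum():print(y,np.median(P[k,2]).round(0),k.sum(),t.reshape(-1,3)[m][k].mean(0).round(0))
E
```

```text
[ 197  206   63   64 2246] [57.30053428 58.80877115]
[ 198  203   65   65 2378] [57.67851135 58.40801093]
-304 77.0 8 [ 61. 103. 154.]
-300 45.0 14 [48. 66. 91.]
-296 41.0 7 [106.  87.  67.]
-292 42.0 7 [156. 127.  92.]
-288 42.0 7 [178. 147. 105.]
-284 42.0 7 [181. 151. 108.]
-280 41.0 7 [181. 152. 108.]
-276 41.0 7 [181. 151. 108.]
-272 41.0 7 [181. 150. 108.]
-268 39.0 7 [180. 149. 106.]
-264 41.0 7 [180. 148. 106.]
-260 40.0 7 [180. 148. 106.]
-256 39.0 7 [180. 149. 107.]
-252 40.0 12 [180. 148. 107.]
-248 41.0 6 [179. 146. 106.]
-244 43.0 10 [180. 148. 106.]
-240 40.0 7 [179. 147. 106.]
-236 39.0 7 [178. 146. 105.]
-232 41.0 7 [167. 143. 113.]
-228 51.0 7 [161. 154. 147.]
-224 51.0 7 [155. 157. 160.]
-220 51.0 7 [153. 156. 160.]
-216 50.0 7 [157. 159. 162.]
```

```bash
python3 - <<'E'
from h import *
a=cv2.imread('pics/m7.png'); o=[]
for n,(r0,c0) in (('scene',(130,245)),('top',(175,250))):
    im,d=arm.get_image(n);o.append(cv2.resize(im[r0:r0+85,c0:c0+100,::-1],None,fx=4,fy=4,interpolation=cv2.INTER_CUBIC))
b=np.hstack(o)
# top: blue foot column profile, rows of the foot's free part (channel), left edge (stop face) and right edge
for x in(a,b):
    f=x[160:196,570:630].astype(float);p=(f[...,0]-f[...,2]).mean(0);h=(p.min()+p.max())/2
    e=[i+(h-p[i])/(p[i+1]-p[i]) for i in range(59) if (p[i]-h)*(p[i+1]-h)<0];print('top edges',np.round(np.array(e)/4,2),p.max().round(0))
# scene: end-stop/bolt patch static shift, and blue patch shift
for nm,(r,c,hh,ww) in(('static ledge/rail end',(240,110,90,100)),('blue',(190,185,90,90))):
    A,B=[cv2.cvtColor(x[r:r+hh,c:c+ww],cv2.COLOR_BGR2GRAY).astype(np.float32) for x in(a,b)]
    print(nm,np.array(cv2.phaseCorrelate(A,B,cv2.createHanningWindow((ww,hh),cv2.CV_32F))[0])/4)
E
```

```text
top edges [ 4.38 10.16] 65.0
top edges [ 4.24 11.48] 95.0
static ledge/rail end [0.03233331 0.01463394]
blue [0.00882622 0.04686173]
```

```bash
python3 -c "
from bench import arm
print(arm.job_done())"
```

```text
the job is handed in; nothing more can be done
None
```

I handed the job in at about 25 s: the block lies flat in the jig channel, snug to about 1 mm between the blue stop and the end stop, and the red lever is over to its end stop with the arm clear.

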